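# Pop the burr case and lay its lid back

### The arm

A 6-joint arm with a two-finger parallel gripper is mounted at the origin on a cart in front of the work surface, level with it; the furniture and walls round the work are solid. World frame = base frame: x ahead of the robot, y to its left, z up, the work surface at z = 0. Lengths are in m, angles in rad, forces in N, time in s.
With the tool pointing down it reaches from about 0.35 to 0.975 m from the base axis. Payload 4.9 kg.
Tool frame: the origin (TCP) lies at the very end of the fingers, on their centre line; the grasp point (between the pads) lies 19 mm behind it (pinch_z is the distance from the TCP to the grasp point, in m); z points along the fingers, y is the line along which they close (so a half turn about z gives the same grasp; the last joint's range is limited). The gripper opens to 85 mm and grips with 20 to 120 N. Pads are 22 mm wide; open, the fingers measure 114 mm over their backs; the gripper's body (76 mm by 85 mm) begins 54 mm behind the grasp point. The pads swing forward as they close: fully open they stand 13 mm farther back than shut.
Start: joints at [-1.364, 0.053, 1.613, -0, 1.476, -0.119], TCP at [0.2, -0.592, 0.202] pointing down, gripper open.
Joint ranges: [-3.01, 3.01], [-1.01, 2.22], [0.06, 2.58], [-1.02, 4.17], [0.09, 2.62], [-3.14, 3.14]. Speed limits (rad/s): [2.57, 2.57, 3.14, 3.14, 3.14, 3.14].

### API

Orientations are given as a unit quaternion [w, x, y, z].
In Python, from plant import * gives the robot as it stands. The module is installed in compiled form; this text tells all that it offers.
- The arm moves only by the tool play_rows, never from a script. Its arguments are lists of equal length, an entry for each row: "linear": the shift along the world's x, y, z in m, a list of three; "turn": the turn about the world's z in degrees. A call has 1 to 8 rows; each row shifts and turns the commanded pose from where the row before left it; what a row does not reach is not made up. A row lasts 1/8 s, in which the tool goes at most 62.5 mm and 10.7 degrees, less where a joint would pass 70% of its speed; a pose out of reach is approached as far as the arm can. A call is refused whole if a number of a shift passes 0.0625 or a number of a turn 10.7, either way. A call with a gripper value outside its range is refused whole. "hand" is the finger opening in m, from 0 to 0.0854, set as the call begins (left out, the last holds). The fingers move at their own pace and stop on an object; the grip force is fixed at half the most. Time passes only in rows, so rows that do not move let the fingers close. It gives the time, the measured TCP pose, the force, the opening and the grip force at its end, in the units of the state.
- state(): the state, without advancing time (a new reading comes with each control period).
- grab_frame(name): name is "scene" or "top"; returns the picture (384x512x3 uint8, red, green, blue); there is no depth.
- camera_info(name): a dict with "camera_matrix" (3x3 intrinsics, pixels), "origin" and "attitude" of the camera in the world. Camera axes: x right, y down, z forward; pixel columns grow to the right and rows downward; lengths in m; the calibration is good to about 2 mm. A picture is of the moment at which its call begins. camera_info takes no time and is no camera call.
- job_done(): hands the job in; it is judged then, once.
Trained networks look in the newest picture that a camera, given by its name, has taken for a name from the list of things; names that differ only in an ending like _2 or _b are one class to them, and where a whole thing is asked for, a point or a joint stands for the part that bears it (a point fixed in the world has none). Each returns a list of dicts, best first, with "p" (0 to 1); they miss things now and then, are a little off and sometimes report something else, mostly with a low value. They report only what shows in the picture. A call takes as long as a camera call.
- trace(camera, thing): "region" (384x512 bool, what is visible of it) and "location" ([column, row] in pixels, amid what is visible of it).
The state is a dict: "time": time; "joint_pos": joint angles; "joint_vel": joint speeds; "joint_efforts": joint torques, N m; "tool_pos": TCP position; "tool_rot": TCP orientation; "contact_force": force on the tool from outside, world axes, zero at the start; "ft_torque": the same for the moment, N m; "gripper_width": opening from 0.0 (shut) to 1.0 (fully open); "grasp_force": force on a finger pad.
Only numpy, scipy, OpenCV 4.12 (cv2) and the standard library are available. Lean on these libraries where they do the work, as an engineer would, in place of code of your own. Each camera call takes 0.05 s, during which the arm holds its last target. There are 200 camera calls.

### The job

Lightly press down the release tab on the front of the closed burr case with a fingertip so that the sprung lid lifts, then push the lid right back until it rests fully open on its stops, and leave it so. Only touch, press and push: grip and lift nothing, keep the case where it stands, and leave the steel strip, the stack of strips and the paint marker beside it alone.

Things in the scene. Friction and masses are not known exactly. Their poses are not given: they have to be found in the camera images.
- burr_case: Closed grey sheet-steel case for grinder burrs, 120 (x) by 160 (y) by 66 mm high on four rubber feet, about 1.8 kg, loose on the table. Origin: centre of its underside. Its x axis points from the front (release tab) to the rear (hinge), y along its width, z up. Lower half up to 52 mm, above it a lid 13.5 mm deep.
- tab_pad (a point): Where to press: a point on top of the steel release tab at rest, 39 mm above the table, 92 mm in front of the case's origin, 23 mm before the tab's pivot; it does not follow the press. The tab is a level plate 36 mm wide that stands out 45 mm from the front; 13 mm of it lie before the point, 21 mm behind it up to an upright hook plate (23 mm tall, tilts 8 mm forward). Nothing is under the tab.
- release_tab (a joint): Tilt of the tab: 0 at rest, 0.28 rad fully down (about 6 mm at the point to press). A spring returns it: about 3 N starts it, 6 N holds it fully down. The hook lets go of the lid at 0.12 to 0.2 rad.
- lid (a joint): Lid angle: 0 shut, 1.92 rad (110 degrees) fully open on its stops. Once released a spring pin lifts it to about 0.84 rad in a second and holds it there. It then moves freely (1 N at the front edge); short of upright (1.57) it falls back onto the pin, past about 1.62 its weight (0.22 kg) carries it to the stops, where it stays. Pushing on hard against the stops would shove the case.
- lid_hinge (a point): Middle of the lid's hinge axis (along the case's y) at the case's rear top edge: 64 mm behind the case's origin, 52 mm above the table.
- lid_edge (a point): Middle of the lid's front lower edge, on the tip of the small steel lip there, 130 mm from the hinge axis and level with it when the lid is shut; moves with the lid. The lid is 160 mm wide; its underside is hollow, with a rim 13.5 mm deep.
- single_strip: Loose flat steel strip with a hole, 118 x 36 x 6 mm, left of the case. Origin: centre of its underside.
- done_stack: Loose stack of finished strips, 120 x 47 x 24 mm, right of the case. Origin: centre of its underside.
- paint_marker: Loose white and red paint marker, 138 x 19 x 16 mm, lying in front and to the right of the case. Origin: centre of its underside.

How it is judged:
By the outcome, as a careful person would: the job done as asked, in the order asked, and still so for the second after the job is handed in, with the robot touching nothing.
It also fails if it takes over 43 s, if anything falls off the work surface, if the arm or the gripper's body presses on something with over 40 N, if the wrist force passes 120 N, or if a joint passes its speed limit or range.

## Working session

There is one attempt and no reset: what is moved stays moved. The work goes in short steps, Python scripts to look and compute and a tool call to move; the robot and the scene stay as the last step left them, time stands still between calls to the robot, and variables do not carry over. Pictures are saved under pics/ and viewed, at most 10 in all, crops included, and the job is handed in when it is done.

Besides the shell and the picture viewer there is one more tool, called after ">>>" by a JSON object that holds its "api" and its "payload". play_rows: Moves the arm, as the interface text tells. Its arguments: {"type":"object","properties":{"linear":{"type":"array","items":{"type":"array","items":{"type":"number"}}},"turn":{"type":"array","items":{"type":"number"}},"hand":{"type":"number"}},"required":["linear","turn"]}

```bash
mkdir -p pics
cat > h.py <<'E'
from plant import *
import numpy as np, cv2
from scipy.spatial.transform import Rotation as R
def cam(n):
    c=camera_info(n); a=np.array(c["attitude"],float)
    M=a if a.shape==(3,3) else R.from_quat(a[[1,2,3,0]]).as_matrix()
    return np.array(c["camera_matrix"]),np.array(c["origin"]),M
def ray(n,p):
    K,o,M=cam(n); d=M@np.linalg.solve(K,[p[0],p[1],1]); return o,d/np.linalg.norm(d)
def atz(n,p,z):
    o,d=ray(n,p); return o+d*(z-o[2])/d[2]
def tri(p,q):
    (o,d),(a,b)=ray("scene",p),ray("top",q)
    t=np.linalg.lstsq(np.c_[d,-b],a-o,rcond=None)[0]
    x,y=o+d*t[0],a+b*t[1]; return (x+y)/2,np.linalg.norm(x-y)
def proj(n,P):
    K,o,M=cam(n); v=K@(M.T@(np.array(P)-o)); return v[:2]/v[2]
E
python3 - <<'E'
from h import *
s=state();print(s)
for n in("scene","top"):
    print(camera_info(n))
    cv2.imwrite(f"pics/{n}0.png",grab_frame(n)[:,:,::-1])
    for t in("burr_case","tab_pad","release_tab","lid","lid_edge","lid_hinge","single_strip","done_stack","paint_marker"):
        for r in trace(n,t)[:2]:
            g=r["region"]; box=cv2.minAreaRect(np.argwhere(g)[:,::-1].astype(np.float32)) if g.any() else None
            print(n,t,round(r["p"],2),np.round(r["location"],1),g.sum(),box)
E
```

```text
{'time': 0.0, 'joint_pos': array([-1.36403043e+00,  5.33512990e-02,  1.61428296e+00,  2.06847099e-05,
        1.47598590e+00, -1.19005771e-01]), 'joint_vel': array([-9.38450466e-04, -1.13014967e-03,  2.19772390e-04,  3.60914302e-05,
        1.40513803e-04,  2.55274457e-04]), 'joint_efforts': array([ 1.56382477e-03, -3.93680656e+01, -3.70173240e+01, -1.27363428e-04,
        7.14629365e-03, -1.22418694e-06]), 'tool_pos': array([ 0.19988912, -0.59146436,  0.20117311]), 'tool_rot': array([-1.01322926e-03,  9.86763061e-01,  1.62165452e-01, -3.41842929e-05]), 'contact_force': array([0.7711632 , 0.48976262, 0.1090189 ]), 'ft_torque': array([-0.00837421,  0.04084886,  0.05192574]), 'grasp_force': 0.0, 'gripper_width': 1.003815138840042}
{'camera_matrix': array([[459.71725569,   0.        , 247.72387786],
       [  0.        , 459.71725569, 190.85782683],
       [  0.        ,   0.        ,   1.        ]]), 'origin': array([0.05667487, 0.46235875, 0.59645781]), 'attitude': array([ 0.18621853, -0.40222695,  0.80663801, -0.39098755])}
scene burr_case 0.62 [263.2 195.6] 5993 ((263.4117736816406,
[... 2251 characters left out ...]
4887695312), (85.81626892089844, 78.25390625), 80.53767395019531)
top lid_hinge 0.81 [274.1 176. ] 4589 ((270.93243408203125, 172.17440795898438), (61.205101013183594, 78.64476776123047), 78.27488708496094)
top single_strip 0.91 [216.2 199.5] 825 ((215.9072723388672, 197.517822265625), (52.80173110961914, 16.54302978515625), 79.11447143554688)
top done_stack 0.75 [323.7 158.3] 1139 ((325.0, 155.5), (55.0, 20.0), 90.0)
top done_stack 0.64 [334.4 211.3] 450 ((334.4845275878906, 212.23228454589844), (65.25516510009766, 8.514433860778809), 3.8140745162963867)
top paint_marker 0.96 [334.6 211.5] 462 ((334.4577331542969, 212.07095336914062), (65.1917724609375, 8.495244979858398), 4.23639440536499)
```

Run:
```python
from h import *
a=cv2.imread("pics/scene0.png");b=cv2.imread("pics/top0.png")
A=cv2.resize(a[110:290,180:380],None,fx=4,fy=4,interpolation=2)[:600]
A=cv2.resize(a[120:270,180:380],(800,600),interpolation=2)
B=cv2.resize(b[110:260,190:390],(800,600),interpolation=2)
cv2.imwrite("pics/a.png",A);cv2.imwrite("pics/b.png",B)
# lid top from top cam: minAreaRect corners at z=.0655
g=trace("top","lid")[0]["region"]
c=cv2.boxPoints(cv2.minAreaRect(np.argwhere(g)[:,::-1].astype(np.float32)))
W=np.array([atz("top",p,.0655) for p in c]);print(c,W,np.linalg.norm(np.diff(W,axis=0),axis=1))
print("top cam dir",cam("top")[2][:,2],"scene",cam("scene")[2][:,2])
print("tab tri", tri([294.1,211.6],[276.7,216.4]),atz("top",[278.3,213.2],.039),atz("scene",[294.1,211.6],.039))
```

```text
[[226.19916 149.29541]
 [304.2254  134.43326]
 [315.7965  195.18161]
 [237.77026 210.04376]] [[ 0.63693842  0.10701842  0.0655    ]
 [ 0.66928456 -0.05487762  0.0655    ]
 [ 0.54191283 -0.07711332  0.0655    ]
 [ 0.51044225  0.08075633  0.0655    ]] [0.16509573 0.12929804 0.16097585]
top cam dir [ 0.16024485  0.02913303 -0.98664728] scene [ 0.61495335 -0.48096661 -0.62490279]
tab tri (array([0.50191322, 0.00278609, 0.04203756]), np.float64(0.004349792646399488)) [ 0.50725864 -0.00205808  0.039     ] [0.50606473 0.00163826 0.039     ]
```

View pics/a.png

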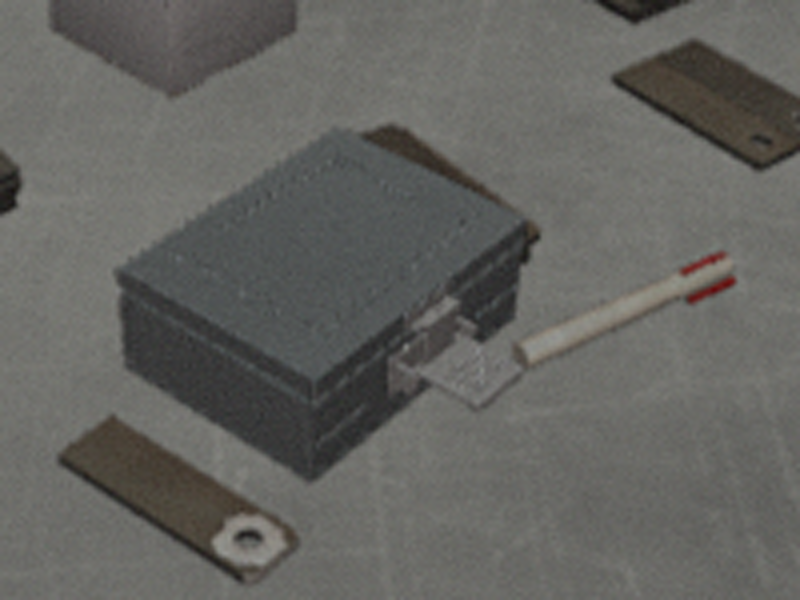

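View pics/b.png

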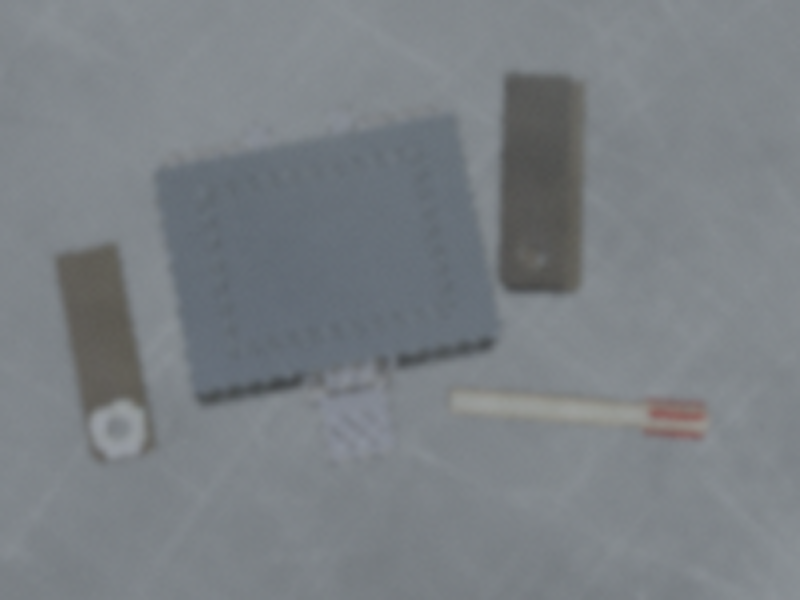

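Run:
```python
from h import *
from scipy.optimize import least_squares
f=lambda p,o:np.array(p)/4+o
T=[f(p,[190,110]) for p in[(157,168),(458,113),(497,342),(197,392),(335,460),(393,450)]]
S=[f(p,[180,120]) for p in[(118,272),(315,382),(527,225),(345,130),(478,406),(522,372)]]
L=lambda a,b:{'rl':(b,.08,.066),'rr':(b,-.08,.066),'fr':(a,-.08,.066),'fl':(a,.08,.066),'tl':(-.105,.018,.039),'tr':(-.105,-.018,.039)}
kt=['rl','rr','fr','fl','tl','tr'];ks=['rl','fl','fr','rr','tl','tr']
def W(v,k):
    P=np.array(L(v[3],v[4])[k]);return R.from_euler('z',v[2]).apply(P)+[v[0],v[1],0]
def res(v,which='b'):
    r=[]
    if which!='s': r+=[proj("top",W(v,k))-p for k,p in zip(kt,T)]
    if which!='t': r+=[proj("scene",W(v,k))-p for k,p in zip(ks,S)]
    return np.r_[np.ravel(r),(v[3]+.06)*300,(v[4]-.06)*300]
for w in'bts':
    q=least_squares(res,[.6,.01,-.2,-.06,.06],args=(w,));v=q.x
    print(w,v.round(4),np.abs(q.fun).max().round(2))
    for n,P in[('pad',(-.092,0,.039)),('hinge',(.064,0,.052)),('lip',(-.066,0,.052))]:print(n,(R.from_euler('z',v[2]).apply(P)+[v[0],v[1],0]).round(4))
for a,b,k in zip([S[4],S[5],S[1],S[2]],[T[4],T[5],T[3],T[2]],'tl tr fl fr'.split()):print(k,tri(a,b))
for n in('scene',):
  pass
s=state()['tool_rot'];print(R.from_quat(s[[1,2,3,0]]).as_matrix().round(3))
```

```text
b [ 0.5874  0.0132  0.1838 -0.0604  0.0587] 2.09
pad [ 0.497  -0.0037  0.039 ]
hinge [0.6503 0.0249 0.052 ]
lip [0.5225 0.0011 0.052 ]
t [ 0.5881  0.0121  0.1825 -0.0609  0.059 ] 1.82
pad [ 0.4977 -0.0046  0.039 ]
hinge [0.6511 0.0237 0.052 ]
lip [5.232e-01 1.000e-04 5.200e-02]
s [ 0.5857  0.0151  0.1866 -0.0598  0.0582] 0.86
pad [ 0.4953 -0.002   0.039 ]
hinge [0.6486 0.0269 0.052 ]
lip [0.5209 0.0028 0.052 ]
tl (array([0.48339801, 0.00761264, 0.03415721]), np.float64(0.001122133261753198))
tr (array([ 0.48818923, -0.02303344,  0.03535915]), np.float64(0.00043845308788594624))
fl (array([0.51505727, 0.07815858, 0.0634641 ]), np.float64(0.000576457759685783))
fr (array([ 0.54157936, -0.07374134,  0.06528963]), np.float64(0.0008156359721873119))
[[ 0.947  0.32   0.   ]
 [ 0.32  -0.947  0.   ]
 [ 0.    -0.    -1.   ]]
```

>>> {"api": "play_rows", "payload": {"linear": [[0.024,0.049,0],[0.024,0.049,0],[0.024,0.049,0],[0.024,0.049,0],[0.024,0.049,0],[0.024,0.049,0],[0.024,0.049,0],[0.024,0.049,0]], "turn": [-1,-1,-1,-1,-1,-1,-1,-1.2], "hand": 0}}

```text
time: 2.05
tool_pos: [0.3926, -0.1985, 0.2027]
tool_rot: [0.0, 0.996, 0.091, 0.0]
contact_force: [-0.2, 0.3, 0.9]
gripper_width: -0.004
grasp_force: 0.0
```

>>> {"api": "play_rows", "payload": {"linear": [[0.025,0.048,-0.01],[0.025,0.048,-0.02],[0.025,0.048,-0.03],[0.024,0.048,-0.03],[0,0,-0.01],[0,0,0],[0,0,0]], "turn": [0,0,0,0,0,0,0]}}

```text
time: 2.92
tool_pos: [0.4916, -0.0093, 0.1036]
tool_rot: [0.0, 0.996, 0.09, 0.001]
contact_force: [0.2, 0.4, -0.2]
gripper_width: -0.002
grasp_force: 0.0
```

>>> {"api": "play_rows", "payload": {"linear": [[0,0.005,-0.02],[0,0,-0.02],[0,0,-0.01],[0,0,0],[0,0,0]], "turn": [0,0,0,0,0]}}

```text
time: 3.55
tool_pos: [0.4919, -0.0036, 0.0536]
tool_rot: [0.0, 0.996, 0.091, 0.001]
contact_force: [0.5, -0.2, 0.2]
gripper_width: 0.0
grasp_force: 0.0
```

Run:
```python
from h import *
a=grab_frame("scene")[:,:,::-1];b=grab_frame("top")[:,:,::-1]
A=cv2.resize(a[150:250,230:330],(400,400),interpolation=2)
B=cv2.resize(b[160:260,230:330],(400,400),interpolation=2)
cv2.imwrite("pics/c.png",np.hstack([A,B]))
s=state();print(s['tool_pos'],s['contact_force'],s['time'],(proj("scene",s['tool_pos'])-[230,150])*4,(proj("top",s['tool_pos'])-[230,160])*4)
```

```text
[ 0.49184735 -0.00337197  0.05352057] [-0.95725011  0.15185058  0.18557136] 3.65 [288.20443467 234.57961567] [196.60985011 240.19188648]
```

View pics/c.png

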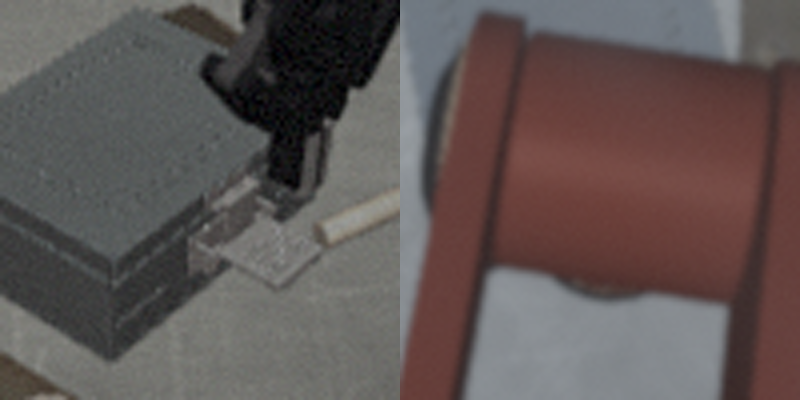

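Run:
```python
from h import *
a=cv2.imread("pics/c.png")[120:320,170:370].astype(float)
A=cv2.resize(np.clip(a*1.6,0,255).astype(np.uint8),(600,600),interpolation=2)
s=state()['tool_pos']
for x in(-.011,.011):
  for y in(-.0145,.0145):
    P=R.from_euler('z',.18).apply([x,y,0])+s
    p=((proj("scene",P)-[230,150])*4-[170,120])*3
    cv2.circle(A,(int(p[0]),int(p[1])),4,(0,255,255) if x<0 else (0,255,0),-1)
cv2.imwrite("pics/d.png",A)
```

```text
(no output)
```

View pics/d.png

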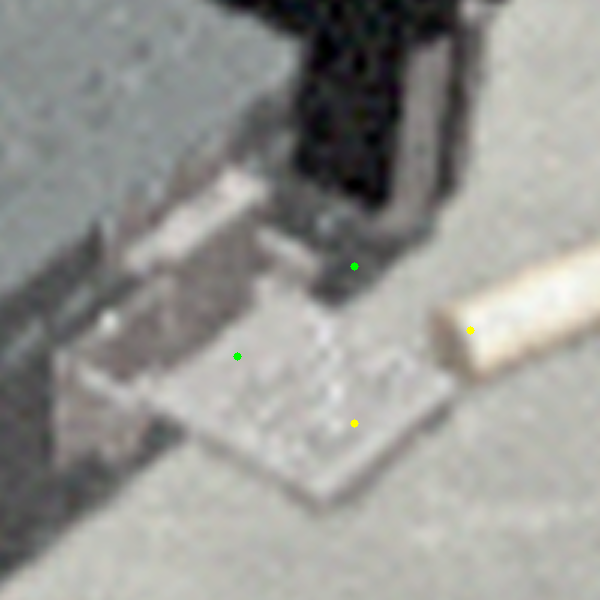

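>>> {"api": "play_rows", "payload": {"linear": [[0,0,-0.004],[0,0,-0.004],[0,0,0],[0,0,0]], "turn": [0,0,0,0]}}

```text
time: 4.15
tool_pos: [0.491, -0.0031, 0.0443]
tool_rot: [-0.0, 0.996, 0.091, -0.0]
contact_force: [-0.4, -0.3, -0.3]
gripper_width: -0.003
grasp_force: 0.0
```

Run:
```python
from h import *
a=grab_frame("scene")[:,:,::-1]
A=np.clip(cv2.resize(a[130:230,250:350],(600,600),interpolation=2)*1.6,0,255).astype(np.uint8)
s=state()['tool_pos'];print(s,state()['contact_force'])
for z in (0,.019,.06,.1):
    p=(proj("scene",s+[0,0,z])-[250,130])*6
    cv2.circle(A,(int(p[0]),int(p[1])),4,(0,255,255),-1)
cv2.imwrite("pics/e.png",A)
```

```text
[ 0.49110234 -0.00308745  0.04443333] [-0.4636027  -0.83832168 -1.13670266]
```

View pics/e.png

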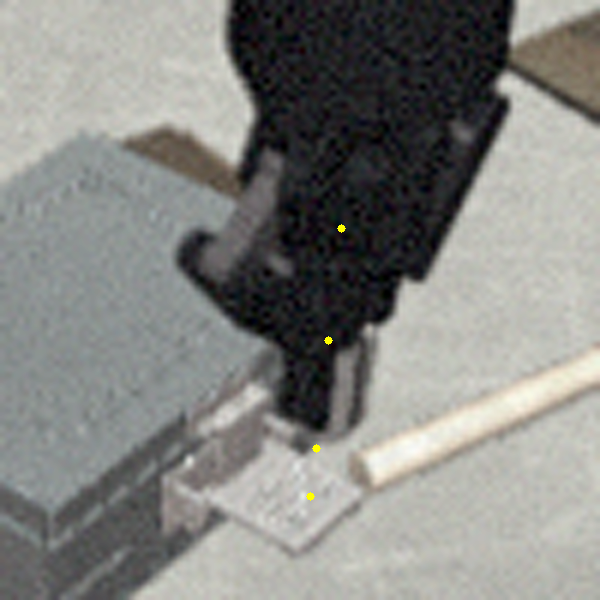

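>>> {"api": "play_rows", "payload": {"linear": [[0,0,-0.002],[0,0,-0.002],[0,0,-0.001],[0,0,0]], "turn": [0,0,0,0]}}

```text
time: 4.7
tool_pos: [0.4909, -0.0031, 0.0392]
tool_rot: [-0.0, 0.996, 0.091, -0.0]
contact_force: [0.4, -0.1, 0.2]
gripper_width: -0.001
grasp_force: 0.0
```

>>> {"api": "play_rows", "payload": {"linear": [[0,0,-0.001],[0,0,0],[0,0,0]], "turn": [0,0,0]}}

```text
time: 5.08
tool_pos: [0.4911, -0.0031, 0.0384]
tool_rot: [0.0, 0.996, 0.091, 0.0]
contact_force: [-0.6, 0.3, -0.9]
gripper_width: 0.001
grasp_force: 0.0
```

>>> {"api": "play_rows", "payload": {"linear": [[0,0,-0.001],[0,0,0],[0,0,0]], "turn": [0,0,0]}}

```text
time: 5.45
tool_pos: [0.491, -0.0031, 0.0374]
tool_rot: [-0.0, 0.996, 0.091, -0.0]
contact_force: [0.0, 0.6, 0.4]
gripper_width: -0.003
grasp_force: 0.0
```

>>> {"api": "play_rows", "payload": {"linear": [[0,0,-0.001],[0,0,0],[0,0,0]], "turn": [0,0,0]}}

```text
time: 5.82
tool_pos: [0.491, -0.0031, 0.0364]
tool_rot: [-0.0, 0.996, 0.091, -0.0]
contact_force: [0.2, -0.3, -0.1]
gripper_width: -0.001
grasp_force: 0.0
```

Run:
```python
from h import *
a=grab_frame("scene")[:,:,::-1].copy();cv2.imwrite("pics/s2.png",a)
s=state()['tool_pos'];print(s,proj("scene",s),[proj("scene",s+[0,0,z]).round(1) for z in(.01,.02,.03)])
o=cv2.imread("pics/scene0.png")
A=np.hstack([cv2.resize(x[160:230,265:335],(400,400),interpolation=2) for x in(o,a)])
cv2.imwrite("pics/f.png",np.clip(A*1.6,0,255).astype(np.uint8))
```

```text
[ 0.49105124 -0.00311849  0.03641126] [301.42206348 216.00263013] [array([301.9, 211.9]), array([302.4, 207.7]), array([302.9, 203.5])]
```

View pics/f.png

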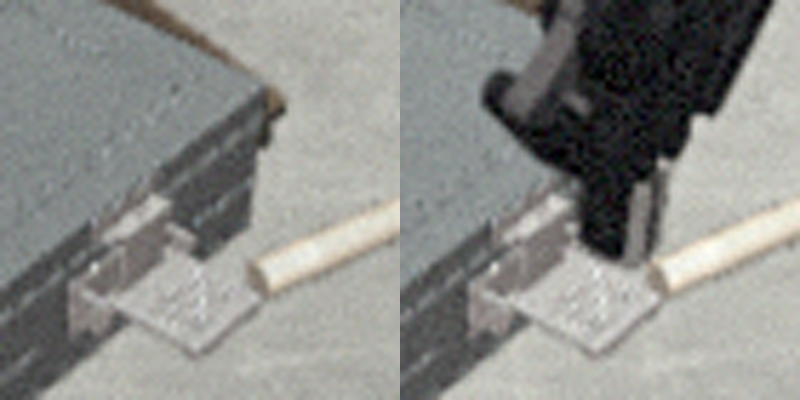

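>>> {"api": "play_rows", "payload": {"linear": [[-0.004,-0.001,0],[0,0,-0.002],[0,0,-0.002],[0,0,-0.001],[0,0,0],[0,0,0]], "turn": [0,0,0,0,0,0]}}

```text
time: 6.62
tool_pos: [0.4871, -0.0041, 0.0314]
tool_rot: [-0.0, 0.996, 0.091, 0.0]
contact_force: [0.1, 0.0, -0.6]
gripper_width: 0.001
grasp_force: 0.0
```

Run:
```python
from h import *
a=grab_frame("scene")[:,:,::-1].copy();b=grab_frame("top")[:,:,::-1]
s=state();s_=s['tool_pos'];print(s_,s['contact_force'],s['joint_efforts'].round(2))
o=cv2.imread("pics/scene0.png")
d=np.abs(cv2.GaussianBlur(a,(3,3),0).astype(int)-cv2.GaussianBlur(o,(3,3),0)).max(2)
D=(d[196:226,278:318]>28).astype(int)
for i,r in enumerate(D):print(196+i,''.join('.#'[x] for x in r))
L=np.clip(cv2.resize(a[160:230,265:335],(400,400),interpolation=2)*1.6,0,255).astype(np.uint8)
cv2.imwrite("pics/g.png",np.hstack([L,cv2.resize(b[90:290,160:360],(400,400))]))
```

```text
[ 0.48712113 -0.00410439  0.03147228] [-0.1597878  -0.5257871   0.66478197] [ -0.   -27.93 -32.6   -0.     0.    -0.  ]
196 .....................#######....###.....
197 .....................#######....###.....
198 .....................#######....###.....
199 .....................#######...####.....
200 .....................##.#####..####.....
201 ....................##########.###......
202 ....................##############......
203 ....................##############......
204 .....................#############......
205 .....................#############......
206 .....................#########.###......
207 .......................######..##.......
208 ........................#####...........
209 ...........................##...........
210 ........................................
211 ........................................
212 ........................................
213 ........................................
214 ........................................
215 ........................................
216 ........................................
217 ........................................
218 ........................................
219 ........................................
220 ........................................
221 ........................................
222 ........................................
223 ........................................
224 ........................................
225 ........................................
```

View pics/g.png

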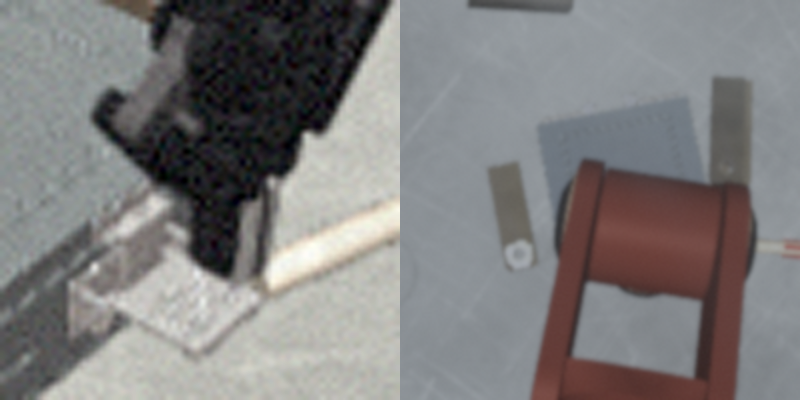

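>>> {"api": "play_rows", "payload": {"linear": [[0,0,-0.002],[0,0,-0.002],[0,0,0],[0,0,0]], "turn": [0,0,0,0]}}

```text
time: 7.22
tool_pos: [0.487, -0.0041, 0.0274]
tool_rot: [0.0, 0.996, 0.091, -0.0]
contact_force: [-0.3, -0.2, -0.0]
gripper_width: 0.001
grasp_force: 0.0
```

>>> {"api": "play_rows", "payload": {"linear": [[0,0,-0.002],[0,0,-0.001],[0,0,0],[0,0,0]], "turn": [0,0,0,0]}}

```text
time: 7.72
tool_pos: [0.4871, -0.0041, 0.0244]
tool_rot: [0.0, 0.996, 0.091, 0.0]
contact_force: [-0.2, 0.3, -0.8]
gripper_width: 0.001
grasp_force: 0.0
```

```bash
cat > dm.py <<'E'
from h import *
a=grab_frame("scene")[:,:,::-1].copy()
s=state();print(s['tool_pos'],s['contact_force'],proj("scene",s['tool_pos']))
o=cv2.imread("pics/scene0.png")
d=np.abs(cv2.GaussianBlur(a,(3,3),0).astype(int)-cv2.GaussianBlur(o,(3,3),0)).max(2)
D=(d[190:232,266:330]>22).astype(int)
for i,r in enumerate(D):print(190+i,''.join('.#'[x] for x in r))
E
python3 dm.py
python3 - <<'E'
from h import *
for n,p in(("top",(303,210.5)),("scene",(311.6,208.5))):print(atz(n,p,.008))
# tab corners by model in scene
for P in[(-.105,.018,.039),(-.105,-.018,.039),(-.075,-.018,.039),(-.075,.018,.039)]:
    w=R.from_euler('z',.1838).apply(P)+[.5874,.0132,0];print(w.round(3),proj("scene",w))
E
```

```text
[ 0.4870722  -0.00409912  0.02444108] [-0.3455173  -0.70766354  0.46583594] [302.71613762 221.8037412 ]
190 ....................###############################.............
191 .....................##############################.............
192 ......................############################..............
193 .......................###########################..............
194 ........................#########################...............
195 ..........................#####################.................
196 ...........................####################.................
197 ................................###############.................
198 ................................#########.#####.................
199 .................................#######...####.................
200 ................................#########..####.................
201 ................................###############.................
202 ................................###############.................
203 ................................##############..................
204 ..........................
[... 1475 characters left out ...]
............
226 ................................................................
227 ................................................................
228 ................................................................
229 ................................................................
230 ................................................................
231 ................................................................
[ 0.51653388 -0.05623177  0.008     ]
[ 0.51750013 -0.0578159   0.008     ]
[0.481 0.012 0.039] [299.29919315 221.24274738]
[ 0.487 -0.024  0.039] [311.11067069 211.56914603]
[ 0.517 -0.018  0.039] [298.10646888 204.3685298 ]
[0.51  0.017 0.039] [286.18696264 213.68364069]
```

>>> {"api": "play_rows", "payload": {"linear": [[0.004,0.001,-0.002],[0,0,-0.002],[0,0,-0.001],[0,0,0],[0,0,0]], "turn": [0,0,0,0,0]}}

```text
time: 8.4
tool_pos: [0.491, -0.0031, 0.0194]
tool_rot: [0.0, 0.996, 0.091, 0.0]
contact_force: [-0.1, -0.0, -0.1]
gripper_width: -0.001
grasp_force: 0.0
```

>>> {"api": "play_rows", "payload": {"linear": [[0,0,-0.002],[0,0,-0.001],[0,0,0],[0,0,0]], "turn": [0,0,0,0]}}

```text
time: 8.9
tool_pos: [0.4911, -0.0031, 0.0164]
tool_rot: [0.0, 0.996, 0.091, 0.0]
contact_force: [-0.2, 1.2, 0.4]
gripper_width: -0.001
grasp_force: 0.0
```

>>> {"api": "play_rows", "payload": {"linear": [[0,0,-0.001],[0,0,-0.001],[0,0,0],[0,0,0]], "turn": [0,0,0,0]}}

```text
time: 9.4
tool_pos: [0.491, -0.0031, 0.0144]
tool_rot: [-0.0, 0.996, 0.091, -0.0]
contact_force: [0.0, 0.5, -0.4]
gripper_width: 0.002
grasp_force: 0.0
```

```bash
python3 dm.py | sed -n '1p;14,42p'
```

```text
[ 0.49104503 -0.00310302  0.01442707] [ 0.84138312 -0.28635731  1.46882618] [300.38823605 224.83355738]
202 .............................###############....................
203 ..............................##############....................
204 .............................###############....................
205 .............................###############....................
206 .............................###############....................
207 .............................##############.....................
208 .............................##############.....................
209 .............................##############.....................
210 .............................##############.....................
211 .............................##############.....................
212 ..............................#############.....................
213 ................................##########......................
214 .................................#########......................
215 ...................................#####........................
216 ..........................
[... 304 characters left out ...]
..........
221 ................................................................
222 ................................................................
223 ................................................................
224 ................................................................
225 ................................................................
226 ................................................................
227 ................................................................
228 ................................................................
229 ................................................................
230 ................................................................
```

>>> {"api": "play_rows", "payload": {"linear": [[0,0,-0.001],[0,0,-0.001],[0,0,0],[0,0,0]], "turn": [0,0,0,0]}}

```text
time: 9.95
tool_pos: [0.491, -0.0031, 0.0124]
tool_rot: [-0.0, 0.996, 0.091, -0.0]
contact_force: [-0.9, 0.3, 0.1]
gripper_width: 0.002
grasp_force: 0.0
```

>>> {"api": "play_rows", "payload": {"linear": [[0,0,-0.001],[0,0,-0.001],[0,0,0],[0,0,0]], "turn": [0,0,0,0]}}

```text
time: 10.45
tool_pos: [0.491, -0.0031, 0.0104]
tool_rot: [-0.0, 0.996, 0.091, -0.0]
contact_force: [1.0, -0.6, -0.4]
gripper_width: -0.001
grasp_force: 0.0
```

>>> {"api": "play_rows", "payload": {"linear": [[0,0,-0.001],[0,0,-0.001],[0,0,0]], "turn": [0,0,0]}}

```text
time: 10.82
tool_pos: [0.4911, -0.0031, 0.0086]
tool_rot: [0.0, 0.996, 0.091, -0.0]
contact_force: [-1.1, -0.6, 2.8]
gripper_width: -0.003
grasp_force: 1.2
```

```bash
python3 dm.py | sed -n '1p;12,42p'
```

```text
[ 0.49108319 -0.00311822  0.00858797] [-1.13147129 -1.16556359  3.22484948] [300.11241683 227.11562907]
200 .....................#########################..................
201 .......................#####################....................
202 ..........................##################....................
203 ...........................##################...................
204 .............................###############....................
205 .............................###############....................
206 .............................###############....................
207 .............................##############.....................
208 .............................##############.....................
209 .............................##############.....................
210 .............................##############.....................
211 .............................##############.....................
212 .............................##############.....................
213 .............................##############.....................
214 ..........................
[... 442 characters left out ...]
..........
221 ................................................................
222 ................................................................
223 ................................................................
224 ................................................................
225 ................................................................
226 ................................................................
227 ................................................................
228 ................................................................
229 ................................................................
230 ................................................................
```

>>> {"api": "play_rows", "payload": {"linear": [[0,0,-0.001],[0,0,-0.001],[0,0,0],[0,0,0]], "turn": [0,0,0,0]}}

```text
time: 11.38
tool_pos: [0.4909, -0.0031, 0.0064]
tool_rot: [0.0, 0.996, 0.091, -0.0]
contact_force: [-2.8, -1.2, 4.3]
gripper_width: 0.005
grasp_force: 2.2
```

>>> {"api": "play_rows", "payload": {"linear": [[0,0,-0.001],[0,0,0],[0,0,0]], "turn": [0,0,0]}}

```text
time: 11.75
tool_pos: [0.4909, -0.0032, 0.0053]
tool_rot: [0.0, 0.996, 0.091, -0.0]
contact_force: [-3.6, -1.7, 4.7]
gripper_width: -0.001
grasp_force: 2.5
```

>>> {"api": "play_rows", "payload": {"linear": [[0,0,-0.001],[0,0,0],[0,0,0]], "turn": [0,0,0]}}

```text
time: 12.12
tool_pos: [0.4909, -0.0031, 0.0043]
tool_rot: [0.0, 0.996, 0.091, -0.0]
contact_force: [-3.6, -0.3, 4.6]
gripper_width: 0.002
grasp_force: 2.8
```

Run:
```python
from h import *
a=grab_frame("scene")[:,:,::-1].copy()
o=cv2.imread("pics/scene0.png")
A=np.hstack([cv2.resize(x[140:240,220:330],(400,364),interpolation=2) for x in(o,a)])
cv2.imwrite("pics/i.png",np.clip(A*1.6,0,255).astype(np.uint8))
d=np.abs(cv2.GaussianBlur(a,(3,3),0).astype(int)-cv2.GaussianBlur(o,(3,3),0)).max(2)
for i,r in enumerate((d[150:232,210:330]>22).astype(int)[::2]):print(150+2*i,''.join('.#'[x] for x in r))
```

```text
150 ..................................................##........................############################################
152 ...............................................#.......##...................############################################
154 .............................................###............................############################################
156 ..........................................###........#..#######.............############################################
158 ......................................####...............##########..........###########################################
160 ..................................####..............##........##########.....###########################################
162 ...............................####..............######...........######################################################
164 ..........................######..............##########..###.........##################################################
166 .......................#######..............###########.##..###.##........######################
[... 3324 characters left out ...]
........................................####...............................
222 .......................................................................................####.............................
224 ........................................................................................................................
226 ........................................................................................................................
228 ........................................................................................................................
230 ........................................................................................................................
```

>>> {"api": "play_rows", "payload": {"linear": [[-0.005,-0.001,0.004],[-0.01,-0.002,0.008],[-0.03,-0.006,0.01],[-0.03,-0.006,0.02],[0,0,0.03],[0,0,0.03],[0,0,0],[0,0,0]], "turn": [0,0,0,0,0,0,0,0]}}

```text
time: 13.18
tool_pos: [0.4155, -0.0179, 0.1053]
tool_rot: [-0.0, 0.996, 0.091, -0.0]
contact_force: [0.1, 0.0, -0.7]
gripper_width: 0.0
grasp_force: 0.0
```

Run:
```python
from h import *
a=grab_frame("scene")[:,:,::-1].copy()
s=state();p=s['tool_pos'];print(p,s['contact_force'],s['time'])
def W(P):return R.from_euler('z',.1838).apply(P)+[.5874,.0132,0]
X0,Y0=180,100
A=np.clip(cv2.resize(a[Y0:Y0+150,X0:X0+200],(800,600),interpolation=2)*1.5,0,255).astype(np.uint8)
def dot(P,c):
    q=(proj("scene",P)-[X0,Y0])*4;cv2.circle(A,(int(q[0]),int(q[1])),4,c,-1)
t=.84
for y in(-.08,0,.08):dot(W((.064-.13*np.cos(t),y,.052+.13*np.sin(t))),(0,0,255))
for z in(0,.03):dot(p+[0,0,z],(0,255,255))
cv2.imwrite("pics/j.png",A)
```

```text
[ 0.41509176 -0.01783818  0.10476208] [-0.89715584 -0.62826072 -0.56429016] 13.225
```

View pics/j.png

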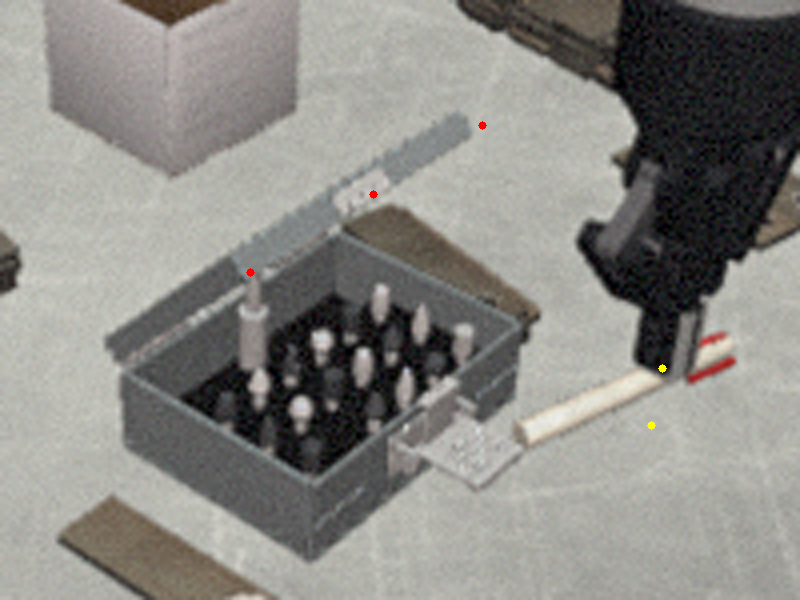

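>>> {"api": "play_rows", "payload": {"linear": [[0.03,0.0055,-0.002],[0.035,0.0065,-0.002],[0.035,0.0065,-0.001],[0.018,0.0035,0],[0,0,0],[0,0,0]], "turn": [0,0,0,0,0,0]}}

```text
time: 13.98
tool_pos: [0.5327, 0.004, 0.1]
tool_rot: [-0.0, 0.996, 0.091, -0.001]
contact_force: [0.4, 0.7, 0.6]
gripper_width: -0.001
grasp_force: 0.0
```

>>> {"api": "play_rows", "payload": {"linear": [[0.008,0.0015,0],[0.008,0.0015,0],[0.008,0.0015,0.003],[0.008,0.0015,0.004],[0.008,0.0015,0.004],[0,0,0]], "turn": [0,0,0,0,0,0]}}

```text
time: 14.72
tool_pos: [0.5753, 0.0115, 0.1131]
tool_rot: [0.0, 0.996, 0.091, 0.001]
contact_force: [0.2, -1.1, 0.8]
gripper_width: 0.004
grasp_force: 0.4
```

>>> {"api": "play_rows", "payload": {"linear": [[0.01,0.0019,0.003],[0.01,0.0019,0.003],[0.01,0.0019,0.003],[0.01,0.0019,0.002],[0.01,0.0019,0.002],[0,0,0]], "turn": [0,0,0,0,0,0]}}

```text
time: 15.48
tool_pos: [0.6249, 0.021, 0.1255]
tool_rot: [0.0, 0.996, 0.091, 0.0]
contact_force: [-0.4, 0.7, -1.4]
gripper_width: 0.002
grasp_force: 0.0
```

Run:
```python
from h import *
a=grab_frame("scene")[:,:,::-1]
s=state();print(s['tool_pos'],s['contact_force'],s['time'])
cv2.imwrite("pics/k.png",np.clip(cv2.resize(a[60:240,140:380],(800,600),interpolation=2)*1.4,0,255).astype(np.uint8))
```

```text
[0.6243714  0.02096024 0.12533662] [0.1922726  0.38506458 0.46004015] 15.525
```

View pics/k.png

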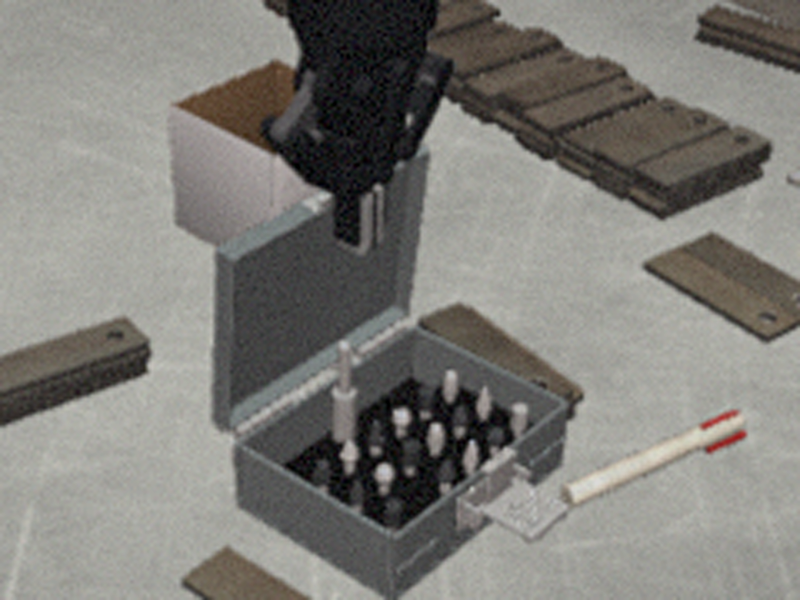

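>>> {"api": "play_rows", "payload": {"linear": [[0.009,0.0017,0.002],[0.009,0.0017,0.001],[0.008,0.0015,0],[0.008,0.0015,0],[0.006,0.001,0],[0,0,0],[0,0,0]], "turn": [0,0,0,0,0,0,0]}}

```text
time: 16.4
tool_pos: [0.6639, 0.0283, 0.1283]
tool_rot: [-0.0, 0.996, 0.091, -0.0]
contact_force: [-0.2, -0.1, -0.6]
gripper_width: 0.003
grasp_force: 0.0
```

```bash
cat > fit.py <<'E'
from h import *
a=grab_frame("scene")[:,:,::-1]
s=state();print(s['tool_pos'],s['contact_force'],s['time'])
A=np.clip(cv2.resize(a[60:240,140:380],(800,600),interpolation=2)*1.4,0,255).astype(np.uint8)
for t,c in((1.57,(0,0,255)),(1.92,(0,255,255))):
  for y in(-.08,0,.08):
    P=R.from_euler('z',.1838).apply((.064-.13*np.cos(t),y,.052+.13*np.sin(t)))+[.5874,.0132,0]
    q=(proj("scene",P)-[140,60])*800/240;cv2.circle(A,(int(q[0]),int(q[1])),4,c,-1)
import sys;cv2.imwrite(sys.argv[1],A)
E
python3 fit.py pics/l.png
```

```text
[0.66382152 0.02828315 0.12832322] [-0.01080671 -0.63483462  0.43621416] 16.45
```

>>> {"api": "play_rows", "payload": {"linear": [[-0.02,-0.0037,0],[-0.05,-0.009,0.01],[-0.06,-0.011,0.02],[-0.06,-0.011,0.02],[-0.06,-0.011,0.02],[-0.03,-0.006,0],[0,0,0],[0,0,0]], "turn": [0,0,0,0,0,0,0,0]}}

```text
time: 17.45
tool_pos: [0.3891, -0.0225, 0.1969]
tool_rot: [0.0, 0.996, 0.091, 0.0]
contact_force: [-0.3, 0.5, 0.3]
gripper_width: 0.004
grasp_force: 0.0
```

```bash
python3 fit.py pics/m.png
```

```text
[ 0.38921837 -0.02244724  0.19676294] [0.4038847  0.34059814 0.01773017] 17.5
```

View pics/m.png

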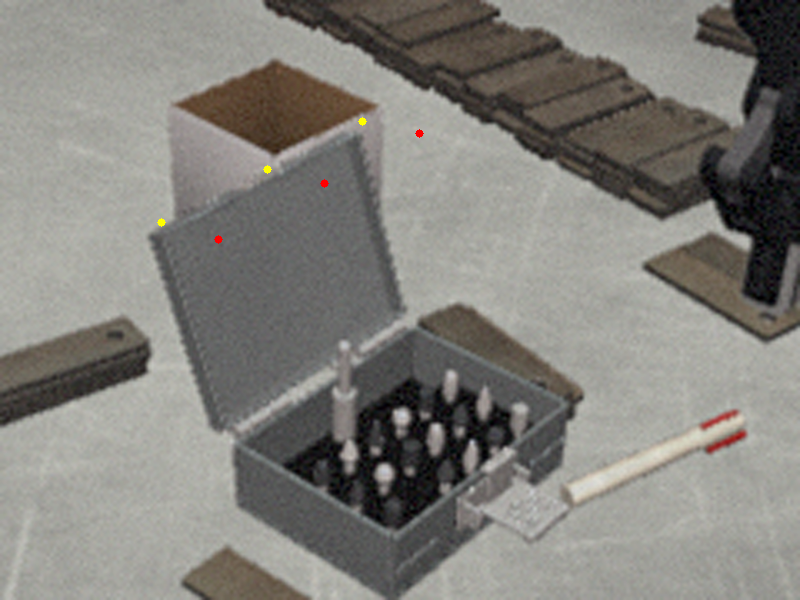

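The picture shows the lid fully back: its edge runs from (155,235) to (350,135), close to the points predicted for 1.92 rad. The case, strip, stack and marker have not moved, and the arm is clear, so I am handing in.

```bash
python3 -c "
from plant import *
print(job_done())"
```

```text
the job is handed in; nothing more can be done
None
```

I pressed the release tab with about 5 N, the lid sprang up, and I pushed it back until it rests fully open on its stops; the case and the things beside it look unmoved in the last picture, and the job was handed in at 17.5 s with the arm clear.

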